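# Turn the coated test post in the clamp gauge

### The job

The grey test post in the coating gauge has been read on one face: turn the bar knob on the sloping console anticlockwise until it clicks over to released, lift the post out of its nest, give it a quarter turn clockwise (seen from above) so that its grooved face looks at the anvil of the gauge head, and stand it back down between the rails. Then turn the knob clockwise until it clicks fully home, so that the jaw brings the post flush against the anvil, and let go. Keep the post upright and leave the two jars and the beaker where they stand.

Things in the scene. Friction and masses are not known exactly. Their poses are not given: they have to be found in the camera images.
- gauge: Fixed bench gauge on a dark grey plate 210 x 360 x 12 mm. Origin on the table; x away from its front (which faces the robot), y left, z up. Right (-y): white gauge head 150 x 75 mm, top 60 mm above the table, with a steel anvil. Left: white console, y 30 to 160 mm, x -57 to 81 mm, up to 106 mm high; its face slopes 28 deg down to the front (-x) and carries the knob. Nest and jaw between.
- nest (a point): Centre of the nest on the base plate, 12 mm above the table, axes as gauge, at (0, -60, 12) mm in it. Two steel rails along y, 64 mm apart inside (x = +-32 mm), 8 mm high and 8 mm wide, bound it at front and back; the post stands between them. With the knob released, anvil and jaw are 71 mm apart.
- anvil_face (a point): Middle of the lower edge of the flat anvil face, 12 mm above the table, 25 mm to the -y side of the nest's centre; axes as gauge. The face looks to +y. The anvil is 60 mm wide and its top is 55 mm above the table.
- piece: Loose grey post, 50 x 50 x 110 mm high, about 0.45 kg. Origin: centre of its underside; z up. A groove 16 mm wide, 6 mm deep runs down one face; +x points out of that face. It starts upright, clamped in the nest, +x along the gauge's +x; it must end with +x along the gauge's -y. Above 62 mm over the table nothing is within 85 mm of its axis: grip it near the top across either pair of faces.
- groove_face (a point): Middle of the lower edge of the grooved face of the post (25 mm from the post's axis).
- knob_grip (a point): Grip point on the knob's axis, 37 mm out from the sloping face. z points out along the axis (28 deg from vertical, leaning to the gauge's front), x along the bar handle to its white-line end; turns with the knob. The black bar is 78 mm long, 18 mm thick, its top 14 mm beyond this point, on a disc of 68 mm diameter whose surface is 28 mm below it.
- knob (a joint): Knob angle, rad: 0 clamped (bar level, white-line end to gauge +y), 1.4 released (white-line end about down the slope); grows anticlockwise as seen facing the knob. Stops at both ends. Detent hump at 0.7: about 0.15 N m passes it, then the knob snaps to the far end if let go; short of it, it swings back.
- jar_a: Bystander: jar with black cap, 68 mm diameter, 85 mm high; origin at the centre of its underside.
- jar_b: Bystander: jar with metal cap, 68 mm diameter, 100 mm high; origin at the centre of its underside.
- beaker: Bystander: clear plastic beaker, 72 mm across its rim, 95 mm high; origin at the centre of its underside.
- jaw_face (a point): Lower middle of the face of the steel jaw (44 mm wide, 14 to 50 mm above the table), axes as gauge. The knob drives the jaw along y; it cannot be moved by itself. Its face looks to -y, at gauge y = -34 mm clamped (it holds the post on the anvil), -14 mm released.
Mind the look-alikes: they are no part of the job. Leave any purple look-alike of the piece alone.

How it is judged (in metres and radians):
On the way, in this order (a step that is already met when the one before it is completed fails the run):
1. the knob is turned anticlockwise past its click to released (value of joint knob above 1.2 rad), for 0.2 s.
2. the post is lifted clear of the rails (z of piece in the frame of nest above 0.012 m), for 0.1 s.
3. the post stands in the nest between rails, jaw and anvil, grooved face towards the anvil, knob still released (z of piece in the frame of nest below 0.004 m and x of piece in the frame of nest between -0.009 and 0.009 m and y of piece in the frame of nest between -0.004 and 0.025 m and angle between the x axis of piece and the y axis of gauge, either way round below 0.2 rad and y of groove_face in the frame of nest below 0 m and value of joint knob above 1.1 rad), for 0.2 s.
4. the knob is turned clockwise past its click, fully home (value of joint knob below 0.15 rad), for 0.2 s.
At the end, for the whole second after the job is handed in: The knob is fully home at clamped (within 0.15 rad of its stop), the post stands upright (within 0.06 rad) on the nest floor between the rails, with its grooved face against the anvil (within 3 mm, square within 0.08 rad, within 9 mm sideways), at rest and let go (value of joint knob below 0.15 rad and y of groove_face in the frame of anvil_face below 0.003 m and x of groove_face in the frame of anvil_face between -0.009 and 0.009 m and z of piece in the frame of nest below 0.004 m and angle between the x axis of piece and the y axis of gauge, either way round below 0.08 rad and angle between piece's own z axis and vertical below 0.06 rad and linear speed of piece below 0.02 m/s and contact force between the fingers and piece below 0.1 N); the robot touches nothing.
It fails at once if the post is tipped more than 0.4 rad (angle between piece's own z axis and vertical above 0.4 rad).
It fails at once if a jar or the beaker is moved more than 25 mm (distance of any of jar_a, jar_b, beaker from where it was at the start of the episode above 0.025 m).
It also fails if it takes over 61 s, if anything falls off the work surface, if the arm or the gripper's body presses on something with over 40 N, if the wrist force passes 120 N, or if a joint passes its speed limit or range.

### The arm

A 6-joint arm with a two-finger parallel gripper is mounted at the origin on the work surface. World frame = base frame: x ahead of the robot, y to its left, z up, the work surface at z = 0. Lengths are in mm, angles in rad, forces in N, time in s.
With the tool pointing down it reaches from about 350 to 875 mm from the base axis. Payload 4.2 kg.
Tool frame: the origin (TCP) lies at the very end of the fingers, on their centre line; the grasp point (between the pads) lies 19 mm behind it; z points along the fingers, y is the line along which they close (so a half turn about z gives the same grasp; the last joint's range is limited). The gripper opens to 85 mm and grips with 20 to 120 N. Pads are 22 mm wide; open, the fingers measure 114 mm over their backs; the gripper's body (76 mm by 85 mm) begins 54 mm behind the grasp point. The pads swing forward as they close: fully open they stand 13 mm farther back than shut.
Start: joints at [1.505, 0.385, 0.008, 0, -1.194, -0.259], TCP at [199.417, 592.311, 231.312] pointing down, gripper open.
Joint ranges: [-3.14, 3.14], [-1.21, 2.06], [-1.07, 1.41], [-3.16, 2.05], [-2.99, -0.16], [-3.1, 3.1]. Speed limits (rad/s): [2.79, 2.79, 3.14, 3.14, 3.14, 3.14].

### API

Orientations are given as a unit quaternion [x, y, z, w].
In Python, from bench import monitor, get_image, camera_info, job_done gives the robot as it stands.
- The arm moves only by the tool send_rows, never from a script. Its argument "series" is a list of rows, each a list of 3 entries, a list of its own where there are three numbers: the shift along the tool's x, y, z in mm, then the turn, a rotation vector about the tool's x, y, z in rad, then the finger opening in mm, from 0 to 85.4. A call has 1 to 8 rows; each row shifts and turns the commanded pose from where the row before left it, along the tool's axes as they then stand; what a row does not reach is not made up. A row lasts 1/10 s, in which the tool goes at most 50 mm and 8.59 degrees, less where a joint would pass 70% of its speed; a pose out of reach is approached as far as the arm can. A call with a gripper value outside its range is refused whole. The fingers move at their own pace and stop on an object; the grip force is fixed at half the most. Time passes only in rows, so rows that do not move let the fingers close. It gives the time, the measured TCP pose, the force, the opening and the grip force at its end, in the units of the state.
- monitor.read_state(): the state, without advancing time (a new reading comes with each control period).
- get_image(name): name is "scene" or "top" or "wrist"; returns the picture (480x640x3 uint8, red, green, blue); there is no depth.
- camera_info(name): a dict with "intrinsics" (3x3 intrinsics, pixels), "dist_coeffs" ([k1, k2, p1, p2, k3] as OpenCV has them; the pictures are not rectified), "R" (3x3) and "t" (3): a world point X has camera coordinates R X + t. Camera axes: x right, y down, z forward; pixel columns grow to the right and rows downward; lengths in mm; the calibration is good to about 2 mm. A picture is of the moment at which its call begins: read the wrist's pose just before it. camera_info takes no time and is no camera call; for the wrist camera it gives the pose at the moment of the call.
- job_done(): hands the job in; it is judged then, once.
The state is a dict: "clock": time; "joints": joint angles; "joint_vel": joint speeds; "joint_efforts": joint torques, N m; "position": TCP position; "ee_rot": TCP orientation; "contact_force": force on the tool from outside, world axes, zero at the start; "wrist_torque": the same for the moment, N m; "gripper_width": finger opening in mm; "grasp_force": force on a finger pad.
Only numpy, scipy, OpenCV 4.12 (cv2) and the standard library are available. Lean on these libraries where they do the work, as an engineer would, in place of code of your own. Each camera call takes 0.05 s, during which the arm holds its last target. There are 200 camera calls.

## Working session

There is one attempt and no reset: what is moved stays moved. The work goes in short steps, Python scripts to look and compute and a tool call to move; the robot and the scene stay as the last step left them, time stands still between calls to the robot, and variables do not carry over. Pictures are saved under pics/ and viewed, at most 12 in all, crops included, and the job is handed in when it is done.

Besides the shell and the picture viewer there is one more tool, called as a command line: name --argument value ..., lists and objects as JSON in quotes. send_rows: Moves the arm, as the interface text tells. Its arguments: {"type":"object","properties":{"series":{"type":"array"}},"required":["series"]}

```bash
mkdir -p pics; ls; python3 - <<'E'
from bench import monitor,get_image,camera_info
import cv2
for n in("scene","top"):
    im=get_image(n); cv2.imwrite(f"pics/{n}0.png",im[:,:,::-1])
    c=camera_info(n); print(n,c)
print(monitor.read_state())
E
```

```text
pics
scene {'intrinsics': array([[480.94136263,   0.        , 317.63330872],
       [  0.        , 480.94136263, 232.0530509 ],
       [  0.        ,   0.        ,   1.        ]]), 'dist_coeffs': array([-0.03689851,  0.        ,  0.        ,  0.        ,  0.        ]), 'R': array([[-0.85257109,  0.52231675,  0.01754259],
       [ 0.38092618,  0.64406158, -0.6633852 ],
       [-0.35779571, -0.55890062, -0.74807241]]), 't': array([ 447.4670361 , -184.55324267, 1151.26970519])}
top {'intrinsics': array([[566.52351897,   0.        , 307.47251662],
       [  0.        , 566.52351897, 233.77882593],
       [  0.        ,   0.        ,   1.        ]]), 'dist_coeffs': array([0.00499472, 0.        , 0.        , 0.        , 0.        ]), 'R': array([[ 0.00368961, -0.99993808, -0.01049863],
       [-0.99305027, -0.00242879, -0.11766591],
       [ 0.11763312,  0.01085981, -0.99299774]]), 't': array([ 30.89392946, 555.78783927, 997.4685031 ])}
{'clock': 0.1, 'joints': array([ 1.50461111e+00,  3.85457472e-01,  6.76860175e-03, -4.32265723e-04,
       -1.19402889e+00, -2.58544525e-01]), 'joint_vel': array([ 0.00073408, -0.00042012,  0.00419638,  0.00199236, -0.00073452,
       -0.00165964]), 'joint_efforts': array([-4.10588646e-04, -3.93318129e+01,  1.88931119e+01,  4.19808403e+00,
       -2.58230568e-03,  3.33223966e-06]), 'position': array([199.25828117, 591.82829202, 230.34718125]), 'ee_rot': array([ 9.86834392e-01, -1.61731008e-01, -1.07709318e-04,  9.75566316e-04]), 'contact_force': array([-0.02103981,  0.24664546,  0.0123638 ]), 'wrist_torque': array([-1.13021282e-02, -4.56530187e-05,  2.12959454e-02]), 'grasp_force': 0.0, 'gripper_width': 85.41296350733921}
```

View pics/scene0.png

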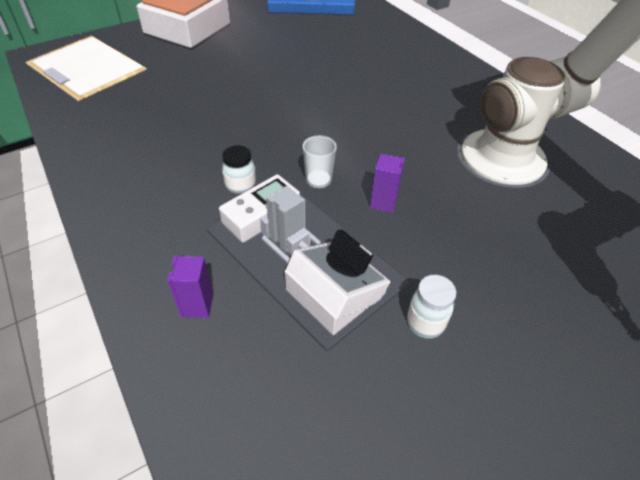

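View pics/top0.png

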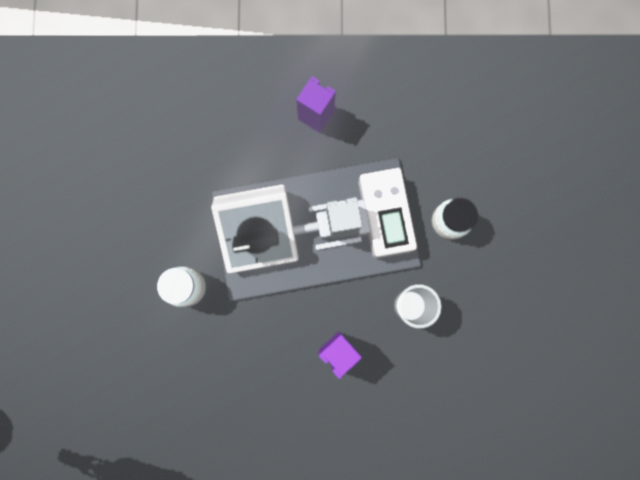

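The scene picture shows the gauge with the grey post at about (286,215), the knob at (348,255), purple look-alikes at (388,183) and (190,287), jars at (238,168) and (432,305), and the beaker at (320,160). In the top picture the plate corners are near (214,191), (398,159), (420,267) and (233,300), and the post top is near (344,216). The grey post in the nest is the piece. The purple ones at (316,97) and (340,355) in the top view are decoys. I'll enlarge the top view to confirm and to read the corners.

```bash
python3 - <<'E'
import cv2
im=cv2.imread("pics/top0.png")[150:310,205:430]
im=cv2.resize(im,None,fx=3.5,fy=3.5,interpolation=cv2.INTER_CUBIC)
im=cv2.convertScaleAbs(im,alpha=1.3,beta=30)
cv2.imwrite("pics/crop0.png",im)
E
```

```text
(no output)
```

View pics/crop0.png

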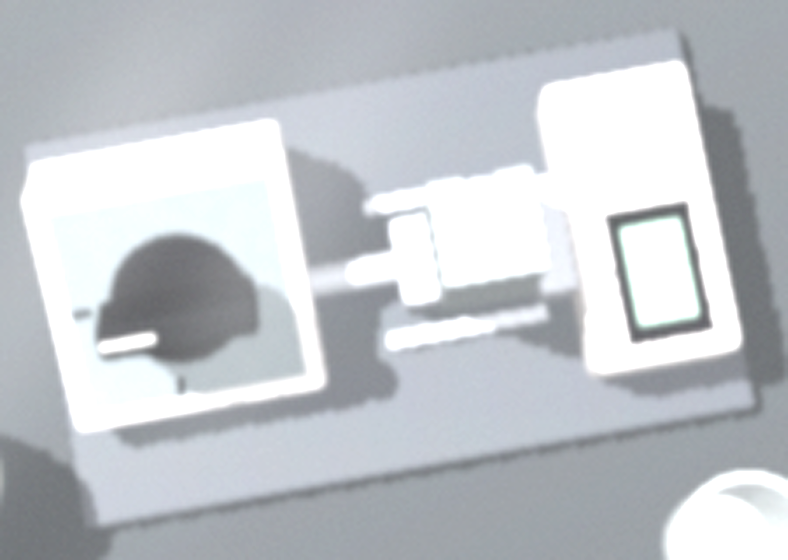

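The crop shows the grey post clamped between jaw and anvil, with its groove notch facing up (gauge +x). The purple ones stand free, so they are decoys. Plate corners in the crop are (25,147), (680,32), (755,408) and (97,525), and the white line of the knob points left, i.e. clamped. I'll fit the gauge pose from these.

```bash
cat > h.py <<'E'
import numpy as np,cv2
from scipy.spatial.transform import Rotation as Ro
from scipy.optimize import least_squares
from bench import monitor,get_image,camera_info
def proj(c,X):
    r,_=cv2.Rodrigues(c["R"]); p,_=cv2.projectPoints(np.atleast_2d(X).astype(float),r,c["t"],c["intrinsics"],c["dist_coeffs"]); return p[:,0]
def G(p,X):
    X=np.atleast_2d(X).astype(float); return X@Ro.from_euler('z',p[2]).as_matrix().T+[p[0],p[1],0]
E
python3 - <<'E'
from h import *
c=camera_info("top")
X=np.array([[105,180,12],[105,-180,12],[-105,-180,12],[-105,180,12]])
px=(np.array([[25,147],[680,32],[755,408],[97,525]])+.5)/3.5-.5+[205,150]
f=least_squares(lambda p:(proj(c,G(p,X))-px).ravel(),[650,50,0.17])
p=f.x;print(p,np.degrees(p[2]),f.fun.reshape(-1,2).round(1))
F={'posttop':[[25,-35-25-0,122]], 'post corners':[[sx*25,-60+sy*25,122] for sx in(1,-1) for sy in(1,-1)],'rails':[[40,-30,20],[-40,-30,20]],'console back':[[81,30,106],[81,160,106],[-57,30,33]],
'knob':[[12-37*0,95,70]]}
cs=camera_info("scene")
for k,v in F.items():
    q=proj(c,G(p,v)); print(k,q.round(0).tolist(),'crop',((q-[205,150])*3.5).round(0).tolist(),'scene',proj(cs,G(p,v)).round(0).tolist())
print('scene plate',proj(cs,G(p,X)).round(0).tolist())
E
```

```text
[5.68409627e+02 1.71890083e+01 1.82335688e-01] 10.447065379467395 [[-0.3 -0.9]
 [ 1.  -1.9]
 [ 2.1  0.4]
 [-2.8  2. ]]
posttop [[349.0, 199.0]] crop [[503.0, 171.0]] scene [[271.0, 199.0]]
post corners [[334.0, 202.0], [364.0, 196.0], [340.0, 231.0], [369.0, 226.0]] crop [[452.0, 181.0], [555.0, 162.0], [471.0, 283.0], [575.0, 264.0]] scene [[279.0, 206.0], [262.0, 192.0], [301.0, 194.0], [283.0, 180.0]]
rails [[328.0, 204.0], [336.0, 246.0]] crop [[430.0, 188.0], [458.0, 336.0]] scene [[277.0, 249.0], [309.0, 229.0]]
console back [[290.0, 178.0], [215.0, 192.0], [305.0, 261.0]] crop [[299.0, 99.0], [36.0, 146.0], [351.0, 387.0]] scene [[278.0, 250.0], [331.0, 298.0], [336.0, 237.0]]
knob [[262.0, 227.0]] crop [[198.0, 270.0]] scene [[334.0, 264.0]]
scene plate [[326.0, 346.0], [206.0, 225.0], [286.0, 179.0], [410.0, 278.0]]
```

```bash
python3 - <<'E'
import cv2
im=cv2.imread("pics/scene0.png")[165:355,200:420]
cv2.imwrite("pics/crop1.png",cv2.resize(im,None,fx=3,fy=3,interpolation=cv2.INTER_CUBIC))
E
```

```text
(no output)
```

View pics/crop1.png

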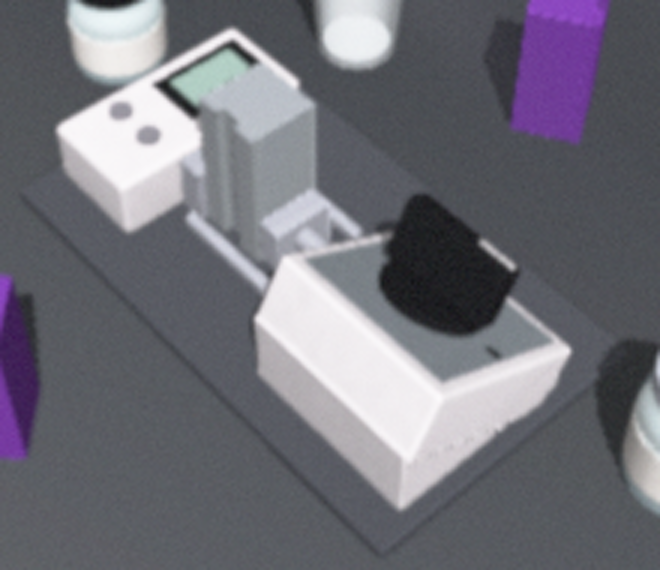

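The scene crop confirms the post: grey, in the nest, groove facing the back (+x). The plate isn't centred on the gauge origin, because the post lies about 12 mm off the prediction. I'll refit with a free plate offset, using post, rail and plate points from both views.

```bash
cat >> h.py <<'E'
E
python3 - <<'E'
from h import *
c=camera_info("top");cs=camera_info("scene")
T=lambda a:(np.array(a)+.5)/3.5-.5+[205,150]
S=lambda a:(np.array(a)+.5)/3-.5+[200,165]
P=np.array([[105,180,12],[105,-180,12],[-105,-180,12],[-105,180,12]])
Q=np.array([[25,-35,122],[25,-85,122],[-25,-85,122],[-25,-35,122]])
pt=T([[25,147],[680,32],[755,408],[97,525]]); ps=S([[385,553],[22,195],[610,345]])
qt=T([[428,185],[530,168],[550,270],[450,280]]); qs=S([[243,140],[202,98],[262,65],[316,103]])
rt=T([[370,205],[388,340]])
def res(v):
    p=v[:3];o=np.array([v[3],v[4],0]);R=np.array([[36,v[5],20],[-36,v[5],20]])
    return np.vstack([proj(c,G(p,P+o))-pt,proj(cs,G(p,(P+o)[[0,1,3]]))-ps,proj(c,G(p,Q))-qt,proj(cs,G(p,Q))-qs,proj(c,G(p,R))-rt]).ravel()
f=least_squares(res,[568,20,.18,0,-10,-20],loss='soft_l1')
print(f.x.round(3),np.degrees(f.x[2]));print(res(f.x).reshape(-1,2).round(1).tolist())
E
```

```text
[ 5.67793e+02  3.00530e+01  1.80000e-01 -7.45000e-01 -1.00930e+01
 -7.38900e+00] 10.298296126651325
[[-1.7, -1.4], [-0.3, -1.9], [0.5, 0.5], [-4.5, 1.6], [-1.4, -1.7], [-1.0, -4.2], [7.3, -0.3], [-0.5, -0.5], [-0.2, -0.8], [-0.3, -0.8], [-1.4, 1.6], [2.4, -0.5], [-1.3, -1.6], [0.1, -2.8], [-0.4, -1.2], [-0.9, 0.2], [0.9, -0.3]]
```

```bash
cat >> h.py <<'E'
def tool():
    s=monitor.read_state(); T=np.eye(4);T[:3,:3]=Ro.from_quat(s["ee_rot"]).as_matrix();T[:3,3]=s["position"];return T,s
from scipy.linalg import logm
def plan(pos,R,n=None):
    """print equal per-row twist from measured pose to target (world)"""
    T,s=tool(); g=np.eye(4);g[:3,:3]=R;g[:3,3]=pos
    D=np.linalg.inv(T)@g; d=D[:3,3]; w=Ro.from_matrix(D[:3,:3]).as_rotvec()
    n=n or int(max(np.ceil(np.linalg.norm(d)/48),np.ceil(np.linalg.norm(w)/.148),1))
    E=np.real(logm(D))/n
    # exp of twist gives per-row shift
    from scipy.linalg import expm
    M=expm(E); print("n",n,"total",d.round(1),w.round(3),"row",M[:3,3].round(1),Ro.from_matrix(M[:3,:3]).as_rotvec().round(4),"width",round(s['gripper_width'],1),"t",s['clock'])
def Rdown(yaw): # tool x at yaw, z down
    return Ro.from_euler('z',yaw).as_matrix()@np.diag([1,-1,-1.])
YAW=.18
E
python3 - <<'E'
from h import *
T,s=tool();c=camera_info("wrist");C=np.eye(4);C[:3,:3]=c["R"];C[:3,3]=c["t"]
print((C@T).round(2),c["intrinsics"].round(1).tolist(),c["dist_coeffs"])
plan([500,60,330],Rdown(YAW),14)
E
```

```text
[[  0.     1.     0.    -0.58]
 [ -0.96   0.    -0.28  29.15]
 [ -0.28  -0.     0.96 157.14]
 [  0.     0.     0.     1.  ]] [[350.7, 0.0, 320.3], [0.0, 350.7, 238.1], [0.0, 0.0, 1.0]] [-0.06839099  0.          0.          0.          0.        ]
n 14 total [454.8 408.2 -98.8] [ 0.002  0.    -0.505] row [25.1 36.3 -7.1] [ 0.0001  0.     -0.0361] width 85.4 t 0.1
```

send_rows --series '[[[25, 36, -7], [0, 0, -0.036], 85], [[25, 36, -7], [0, 0, -0.036], 85], [[25, 36, -7], [0, 0, -0.036], 85], [[25, 36, -7], [0, 0, -0.036], 85], [[25, 36, -7], [0, 0, -0.036], 85], [[25, 36, -7], [0, 0, -0.036], 85], [[25, 36, -7], [0, 0, -0.036], 85]]'

```text
clock: 0.8
position: [315.9, 307.3, 280.4]
ee_rot: [0.999, -0.035, -0.0, 0.0]
contact_force: [0.7, -0.0, -0.6]
gripper_width: 85.1
grasp_force: 0.0
```

send_rows --series '[[[25, 36, -7], [0, 0, -0.036], 85], [[25, 36, -7], [0, 0, -0.036], 85], [[25, 36, -7], [0, 0, -0.036], 85], [[25, 36, -7], [0, 0, -0.036], 85], [[25, 36, -7], [0, 0, -0.036], 85], [[25, 36, -7], [0, 0, -0.036], 85], [[25, 36, -7], [0, 0, -0.036], 85], [[0, 0, 0], [0, 0, 0], 85]]'

```text
clock: 1.6
position: [501.6, 61.1, 329.1]
ee_rot: [0.996, 0.087, 0.0, 0.0]
contact_force: [-0.1, 0.2, -1.0]
gripper_width: 85.0
grasp_force: 0.0
```

```bash
python3 - <<'E'
from h import *
import pickle
print(monitor.read_state()["position"],monitor.read_state()["joints"],monitor.read_state()["joint_vel"].max())
c=camera_info("wrist"); im=get_image("wrist"); pickle.dump(c,open("w1.pkl","wb"))
cv2.imwrite("pics/w1.png",im[:,:,::-1])
E
```

```text
[501.59918088  61.11554808 329.05974902] [ 4.43579367e-01  1.21212449e-01 -1.05334428e-01  9.41435338e-04
 -1.34450792e+00  1.30074188e+00] 0.07051741564942114
```

View pics/w1.png

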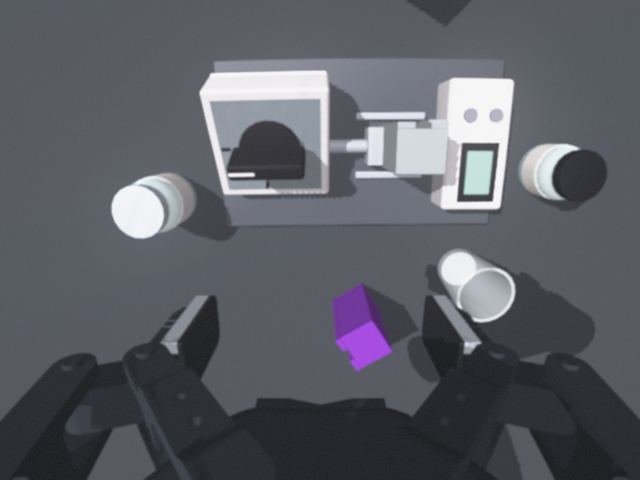

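The wrist view shows the gauge squarely: plate corners about (215,61), (503,59), (488,222), (232,225); post top about (396–447,122–174); knob bar about (228–305,150–180) with its white line at the left end. I'll enlarge it for accurate points.

```bash
python3 - <<'E'
import cv2
im=cv2.imread("pics/w1.png")[62:222,200:460]
im=cv2.resize(im,None,fx=3,fy=3,interpolation=cv2.INTER_CUBIC)
im=(255*(im/255.)**.6).astype('uint8')
cv2.imwrite("pics/w1c.png",im)
E
```

```text
(no output)
```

View pics/w1c.png

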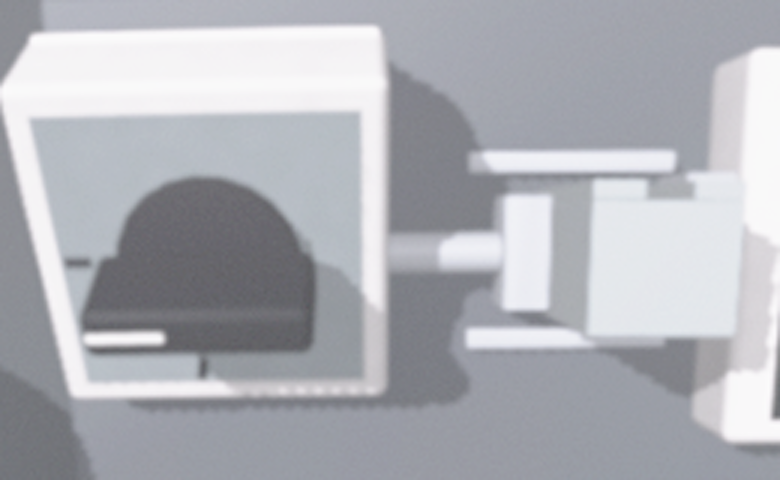

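```bash
cat > fit.py <<'E'
from h import *
import pickle
c=camera_info("top");cs=camera_info("scene");cw=pickle.load(open("w1.pkl","rb"))
T=lambda a:(np.array(a)+.5)/3.5-.5+[205,150]
S=lambda a:(np.array(a)+.5)/3-.5+[200,165]
W=lambda a:(np.array(a)+.5)/3-.5+[200,62]
P=np.array([[105,180,12],[105,-180,12],[-105,-180,12],[-105,180,12]])
Q=np.array([[25,-35,122],[25,-85,122],[-25,-85,122],[-25,-35,122]])
Y=np.array([0,1,0]);
def blocks(v):
    p=v[:3];o=np.array([v[3],v[4],0]);R=np.array([[36,v[5],20],[-36,v[5],20]]);K=np.array([v[6],v[7],v[8]])
    B=np.array([K+39*Y,K+25.5*Y,K-39*Y])
    a=lambda cc,X,px:proj(cc,G(p,X))-px
    return dict(plT=a(c,P+o,T([[25,147],[680,32],[755,408],[97,525]])),plS=a(cs,(P+o)[:2],S([[385,553],[22,195]])),
    plW=a(cw,P+o,np.array([[215,61],[503,59],[488,222],[232,225]])),
    qT=a(c,Q,T([[428,185],[530,168],[550,270],[450,280]])),qS=a(cs,Q,S([[243,140],[202,98],[262,65],[316,103]])),
    qW=a(cw,Q,W([[594,200],[742,198],[738,336],[586,336]])),
    rT=a(c,R,T([[370,205],[388,340]])),rW=a(cw,R,W([[470,161],[466,338]])),
    bT=a(c,B[:2],T([[98,349],[128,343]])),bS=a(cs,B[:2],S([[516,269],[498,255]])),bW=a(cw,B,W([[84,337],[125,338],[311,336]])))
f=least_squares(lambda v:np.vstack(list(blocks(v).values())).ravel(),[568,30,.18,0,-10,-10,-10,95,120],loss='soft_l1')
print(f.x.round(3))
for k,b in blocks(f.x).items(): print(k,b.round(1).tolist())
E
python3 fit.py
```

```text
[ 5.67684e+02  3.15490e+01  1.86000e-01  3.20000e-02 -1.13320e+01
 -5.73400e+00 -2.34900e+01  9.37700e+01  1.17667e+02]
plT [[-2.2, -1.3], [-1.0, -2.9], [0.4, -0.7], [-4.3, 1.6]]
plS [[-1.0, -1.4], [-1.7, -3.5]]
plW [[-1.8, -0.5], [3.5, 0.6], [1.3, 2.6], [-5.8, 2.4]]
qT [[-1.5, -0.5], [-1.2, -1.1], [-1.2, -1.1], [-2.2, 1.5]]
qS [[2.9, 0.1], [-1.1, -0.9], [0.2, -2.3], [-0.0, -0.7]]
qW [[0.1, -6.1], [2.2, -5.3], [-0.3, 0.8], [0.7, 1.0]]
rT [[-2.7, 0.4], [-0.7, -0.1]]
rW [[0.4, 1.1], [1.0, 0.9]]
bT [[-0.9, -0.5], [-1.5, -0.2]]
bS [[-0.1, 0.3], [-0.0, 0.2]]
bW [[0.2, 0.8], [-0.2, 0.2], [2.0, -0.1]]
```

```bash
sed -i 's/\[594,200\],\[742,198\]/[594,180],[742,175]/; s/plW=a(cw,P+o,np.array(.*/plW=0*proj(c,G(p,Q)),/' fit.py; cat >> fit.py <<'E'
v=f.x;p=v[:3];A=np.array([-np.sin(np.radians(28)),0,np.cos(np.radians(28))])
print("gauge",p.round(3),"grip",v[6:9]-14*A,"world grip",G(p,v[6:9]-14*A),"nest",G(p,[0,-60,12]),"axis world",Ro.from_euler('z',p[2]).apply(A))
Rg=Ro.from_euler('z',p[2]).as_matrix()
# tool: z=-A ; closing y along slope; x along gauge -y or +y
Sx=np.array([np.cos(np.radians(28)),0,np.sin(np.radians(28))])
for sgn in(1,-1):
    y=sgn*Sx; z=-A; x=np.cross(y,z); R=Rg@np.stack([x,y,z],1); print(sgn,"toolx(gauge)",x)
    g=G(p,v[6:9]-14*A)[0]
    plan(g+80*Rg@A,R); 
E
python3 fit.py
```

```text
[ 5.68523e+02  3.17780e+01  1.84000e-01 -2.64700e+00 -1.14480e+01
 -5.71500e+00 -2.45930e+01  9.36450e+01  1.17677e+02]
plT [[-1.9, -0.5], [-0.6, -1.8], [0.6, 0.5], [-4.3, 2.4]]
plS [[-0.5, -2.0], [-0.8, -4.1]]
plW [[0.0, 0.0], [0.0, 0.0], [0.0, 0.0], [0.0, 0.0]]
qT [[-1.6, -1.0], [-1.3, -1.4], [-1.3, -1.4], [-2.4, 1.1]]
qS [[2.5, 0.3], [-1.4, -0.7], [-0.0, -2.1], [-0.3, -0.5]]
qW [[0.2, -0.2], [2.3, 1.7], [-0.3, 0.1], [0.6, 0.2]]
rT [[-2.8, -0.0], [-0.9, -0.5]]
rW [[0.4, 0.3], [0.8, 0.2]]
bT [[-0.9, -0.5], [-1.5, -0.3]]
bS [[-0.1, 0.3], [-0.0, 0.2]]
bW [[0.2, 0.7], [-0.2, 0.2], [2.0, 0.0]]
gauge [5.68523e+02 3.17780e+01 1.84000e-01] grip [-18.02081279  93.64525914 105.31550582] world grip [[533.69991292 120.55573954 105.31550582]] nest [[579.48285448 -27.2127876   12.        ]] axis world [-0.46157297 -0.08575513  0.88294759]
1 toolx(gauge) [ 0.  1. -0.]
n 12 total [  5.9 -51.1 152.6] [-0.383  0.387 -1.545] row [ 1.7 -6.  12. ] [-0.0319  0.0322 -0.1288] width 85.0 t 1.65
-1 toolx(gauge) [ 0. -1.  0.]
n 11 total [  5.9 -51.1 152.6] [0.386 0.382 1.528] row [-4.8 -1.3 14.4] [0.0351 0.0347 0.1389] width 85.0 t 1.65
```

send_rows --series '[[[-4.8, -1.3, 14.4], [0.035, 0.035, 0.139], 60], [[-4.8, -1.3, 14.4], [0.035, 0.035, 0.139], 60], [[-4.8, -1.3, 14.4], [0.035, 0.035, 0.139], 60], [[-4.8, -1.3, 14.4], [0.035, 0.035, 0.139], 60], [[-4.8, -1.3, 14.4], [0.035, 0.035, 0.139], 60], [[-4.8, -1.3, 14.4], [0.035, 0.035, 0.139], 60]]'

```text
clock: 2.25
position: [479.7, 84.0, 242.3]
ee_rot: [0.935, -0.323, 0.092, -0.111]
contact_force: [0.4, -0.2, -1.1]
gripper_width: 60.4
grasp_force: 0.0
```

send_rows --series '[[[-4.8, -1.3, 14.4], [0.035, 0.035, 0.139], 60], [[-4.8, -1.3, 14.4], [0.035, 0.035, 0.139], 60], [[-4.8, -1.3, 14.4], [0.035, 0.035, 0.139], 60], [[-4.8, -1.3, 14.4], [0.035, 0.035, 0.139], 60], [[-4.8, -1.3, 14.4], [0.035, 0.035, 0.139], 60], [[0, 0, 0], [0, 0, 0], 60], [[0, 0, 0], [0, 0, 0], 60]]'

```text
clock: 2.95
position: [494.7, 101.1, 193.2]
ee_rot: [0.799, -0.558, 0.151, -0.165]
contact_force: [-0.6, -0.1, 0.6]
gripper_width: 59.9
grasp_force: 0.0
```

```bash
cat >> h.py <<'E'
p=[568.5,31.8,.184]; th=np.radians(28)
Rg=Ro.from_euler('z',p[2]).as_matrix()
A=np.array([-np.sin(th),0,np.cos(th)]);Sx=np.array([np.cos(th),0,np.sin(th)])
RK=Rg@np.stack([[0,-1,0],-Sx,-A],1)   # knob grasp at angle 0
def RKq(q): return RK@Ro.from_euler('z',-q).as_matrix()
KG=np.array([533.7,120.6,105.3])
def kn(q,out): plan(KG+out*Rg@A,RKq(q))  # TCP out mm beyond grip point
E
python3 - <<'E'
from h import *
print(monitor.read_state()["joints"].round(2))
kn(0,80); kn(0,-16)
c=camera_info("wrist"); im=get_image("wrist")
q=proj(c,[KG+14*Rg@A+Rg@[0,s,0] for s in(39,0,-39)]); print(q.round(0).tolist())
im=im[:,:,::-1].copy()
for a in q: cv2.circle(im,tuple(int(x) for x in a),3,(0,0,255),1)
cv2.imwrite("pics/w2.png",im)
E
```

```text
[ 0.58  0.02 -0.82  0.48 -0.34 -0.65]
n 2 total [-12.2   1.7  17.6] [0.035 0.019 0.164] row [-6.1  1.2  8.8] [0.0176 0.0095 0.0821] width 59.9 t 2.95
n 3 total [-10.1  -1.5 113.6] [0.035 0.019 0.164] row [-3.6  0.1 37.8] [0.0118 0.0063 0.0548] width 59.9 t 2.95
[[311.0, 312.0], [320.0, 262.0], [330.0, 207.0]]
```

View pics/w2.png

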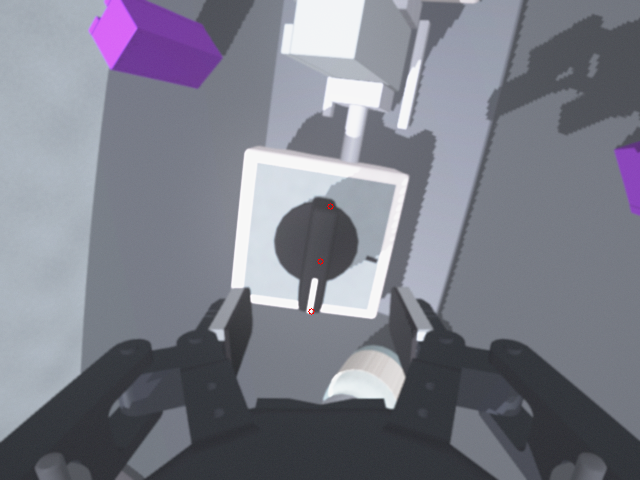

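The picture shows the bar from (311,312) at its white-line end to about (324,198), lying between the open fingers. My predicted end points agree within about 2 mm across. I'll straighten up and go down.

send_rows --series '[[[-6, 1.2, 8.8], [0.018, 0.01, 0.082], 60], [[-6, 1.2, 8.8], [0.018, 0.01, 0.082], 60], [[0, 0, 20], [0, 0, 0], 60], [[0, 0, 20], [0, 0, 0], 60], [[0, 0, 20], [0, 0, 0], 60], [[0, 0, 15], [0, 0, 0], 60], [[0, 0, 0], [0, 0, 0], 60]]'

```text
clock: 3.7
position: [538.3, 114.9, 146.6]
ee_rot: [0.762, -0.61, 0.144, -0.165]
contact_force: [0.1, 0.2, -0.5]
gripper_width: 60.0
grasp_force: 0.0
```

```bash
python3 - <<'E'
from h import *
print(monitor.read_state()["joints"].round(2))
kn(0,-15)
E
```

```text
[ 0.47  0.16 -0.88  0.87 -0.16 -1.08]
n 2 total [-7.4 19.8 50.8] [ 0.047 -0.002  0.037] row [-3.6 10.2 25.3] [ 0.0235 -0.0011  0.0186] width 60.0 t 3.7
```

Joint 5 is at its limit of -0.16 here, because the forearm is nearly in line with the tool. I'll lean the tool 0.35 rad along the bar, about its closing axis, which keeps the grip square and keeps joint 5 away from its limit for the whole turn. First I back off.

send_rows --series '[[[0, 0, -30], [0, 0, 0], 60], [[0, 0, -30], [0, 0, 0], 60], [[0, 0, -10], [0, -0.12, 0], 60], [[0, 0, 0], [0, -0.12, 0], 60], [[0, 0, 0], [0, -0.1, 0], 60], [[0, 0, 0], [0, 0, 0], 60]]'

```text
clock: 4.3
position: [517.6, 95.1, 201.2]
ee_rot: [0.767, -0.6, 0.076, -0.215]
contact_force: [1.0, -0.7, 0.4]
gripper_width: 59.9
grasp_force: 0.0
```

```bash
cat >> h.py <<'E'
def kn(q,out,L=.35,n=None):
    R=RKq(q)@Ro.from_euler('y',-L).as_matrix()
    plan(KG+5*Rg@A+R[:,2]*(19-out),R,n)   # out = mm back along tool z from grasp
E
python3 - <<'E'
from h import *
print(monitor.read_state()["joints"].round(2))
kn(0,60);kn(0,0)
E
```

```text
[ 0.46  0.07 -0.54 -0.1  -0.5  -0.14]
n 2 total [ 0.2 23.9 52.9] [ 0.059 -0.182  0.008] row [ 1.3 12.3 26.3] [ 0.0297 -0.091   0.0042] width 59.9 t 4.3
n 3 total [-10.6  20.3 111.8] [ 0.059 -0.182  0.008] row [-1.3  7.5 37.3] [ 0.0198 -0.0607  0.0028] width 59.9 t 4.3
```

send_rows --series '[[[1, 8, 18], [0.02, -0.06, 0.003], 60], [[1, 8, 18], [0.02, -0.06, 0.003], 60], [[1, 8, 18], [0.02, -0.06, 0.003], 60], [[0, 0, 0], [0, 0, 0], 60], [[0, 0, 0], [0, 0, 0], 60]]'

```text
clock: 4.8
position: [516.0, 102.0, 141.5]
ee_rot: [0.763, -0.579, 0.024, -0.286]
contact_force: [-0.1, 0.5, -0.7]
gripper_width: 60.2
grasp_force: 0.0
```

```bash
python3 - <<'E'
from h import *
print(monitor.read_state()["joints"].round(2))
kn(0,0)
E
```

```text
[ 0.27  0.18 -0.45 -0.63 -0.52  0.49]
n 2 total [-2.1 -1.8 58.6] [ 0.007 -0.01   0.003] row [-1.  -0.8 29.3] [ 0.0036 -0.0048  0.0013] width 60.2 t 4.8
```

send_rows --series '[[[-0.5, -0.5, 15], [0.002, -0.002, 0], 60], [[-0.5, -0.5, 15], [0.002, -0.002, 0], 60], [[-0.5, -0.5, 15], [0, 0, 0], 60], [[-0.5, -0.3, 13], [0, 0, 0], 60], [[0, 0, 0], [0, 0, 0], 60], [[0, 0, 0], [0, 0, 0], 60]]'

```text
clock: 5.4
position: [538.3, 129.8, 94.4]
ee_rot: [0.763, -0.577, 0.023, -0.29]
contact_force: [-0.0, 1.2, 0.4]
gripper_width: 59.8
grasp_force: 0.0
```

```bash
python3 - <<'E'
from h import *
print(monitor.read_state()["joints"].round(2),monitor.read_state()["contact_force"].round(1))
kn(0,0)
E
```

```text
[ 0.29  0.3  -0.42 -0.75 -0.44  0.6 ] [-0.   1.2  0.4]
n 1 total [ 1.7  0.3 -0.3] [ 0.002 -0.002  0.003] row [ 1.7  0.3 -0.3] [ 0.0024 -0.0021  0.0034] width 59.8 t 5.4
```

Now I'll close the fingers on the bar, 18 mm thick.

send_rows --series '[[[0, 0, 0], [0, 0, 0], 30], [[0, 0, 0], [0, 0, 0], 22], [[0, 0, 0], [0, 0, 0], 10], [[0, 0, 0], [0, 0, 0], 10], [[0, 0, 0], [0, 0, 0], 10]]'

```text
clock: 5.9
position: [538.8, 129.4, 95.7]
ee_rot: [0.763, -0.577, 0.024, -0.291]
contact_force: [-2.0, -1.8, 6.1]
gripper_width: 17.3
grasp_force: 59.0
```

```bash
python3 - <<'E'
from h import *
s=monitor.read_state();print(s["contact_force"].round(1),s["wrist_torque"].round(2))
kn(0,0); kn(1.4,0,n=11)
E
```

```text
[-2.  -1.8  6.1] [-0.56  0.66  0.01]
n 1 total [1.6 1.4 0.7] [-0.    -0.002  0.003] row [1.6 1.4 0.7] [-0.0005 -0.0022  0.0031] width 17.3 t 5.9
n 11 total [ 6.6  7.8 -1.1] [-0.479 -0.003 -1.313] row [0.1 1.  0.1] [-0.0435 -0.0003 -0.1193] width 17.3 t 5.9
```

send_rows --series '[[[0, 0.85, 0], [-0.043, 0, -0.119], 10], [[0, 0.85, 0], [-0.043, 0, -0.119], 10], [[0, 0.85, 0], [-0.043, 0, -0.119], 10], [[0, 0.85, 0], [-0.043, 0, -0.119], 10], [[0, 0.85, 0], [-0.043, 0, -0.119], 10], [[0, 0, 0], [0, 0, 0], 10]]'

```text
clock: 6.5
position: [536.0, 127.7, 94.0]
ee_rot: [0.925, -0.326, 0.047, -0.188]
contact_force: [-0.2, -4.7, 6.9]
gripper_width: 17.0
grasp_force: 60.1
```

```bash
python3 - <<'E'
from h import *
s=monitor.read_state();print(s["contact_force"].round(1),s["wrist_torque"].round(2),s["joints"].round(2))
kn(.7,0); kn(1.4,0,n=6)
E
```

```text
[-0.2 -4.7  6.9] [-1.1   0.39 -0.17] [ 0.38  0.32 -0.4  -0.42 -0.56  0.83]
n 1 total [0.5 2.6 1.1] [-0.022 -0.004 -0.055] row [0.5 2.6 1.1] [-0.0223 -0.0039 -0.0554] width 17.0 t 6.5
n 6 total [2.2 6.7 0.5] [-0.261 -0.004 -0.713] row [0.  1.2 0.2] [-0.0435 -0.0007 -0.1189] width 17.0 t 6.5
```

send_rows --series '[[[0, 0.85, 0], [-0.043, 0, -0.119], 10], [[0, 0.85, 0], [-0.043, 0, -0.119], 10], [[0, 0.85, 0], [-0.043, 0, -0.119], 10], [[0, 0.85, 0], [-0.043, 0, -0.119], 10], [[0, 0.85, 0], [-0.043, 0, -0.119], 10], [[0, 0.85, 0], [-0.043, 0, -0.119], 10], [[0, 0, 0], [0, 0, 0], 10], [[0, 0, 0], [0, 0, 0], 10]]'

```text
clock: 7.3
position: [534.7, 123.7, 93.0]
ee_rot: [0.997, 0.012, 0.069, -0.043]
contact_force: [0.9, -2.2, 6.2]
gripper_width: 17.0
grasp_force: 60.0
```

```bash
python3 - <<'E'
from h import *
s=monitor.read_state();print(s["contact_force"].round(1),s["wrist_torque"].round(2),s["joints"].round(2))
kn(1.4,0)
E
```

```text
[ 0.9 -2.2  6.2] [-0.61 -0.06 -0.08] [ 0.52  0.34 -0.47 -0.01 -0.6   1.09]
n 1 total [-1.2  2.1  1.7] [-0.003 -0.006 -0.003] row [-1.2  2.1  1.7] [-0.0032 -0.0062 -0.0025] width 17.0 t 7.3
```

The knob is at 1.4, released. I'll let go and back out.

send_rows --series '[[[0, 0, 0], [0, 0, 0], 60], [[0, 0, 0], [0, 0, 0], 60], [[0, 0, 0], [0, 0, 0], 60], [[0, 0, -30], [0, 0, 0], 60], [[0, 0, -40], [0, 0, 0], 80], [[0, 0, -40], [0, 0, 0], 85], [[0, 0, 0], [0, 0, 0], 85]]'

```text
clock: 8.0
position: [521.3, 114.9, 206.1]
ee_rot: [0.996, 0.012, 0.072, -0.045]
contact_force: [0.1, 0.9, -0.7]
gripper_width: 85.0
grasp_force: 0.0
```

```bash
python3 - <<'E'
from h import *
N=G(p,[0,-60,0])[0]; print(N)
plan(N+[0,0,200],Rdown(p[2]))
im=get_image("top"); cv2.imwrite("pics/t2.png",im[:,:,::-1])
c=camera_info("wrist");im=get_image("wrist")[:,:,::-1].copy()
Y=[[25,-35,122],[25,-85,122],[-25,-85,122],[-25,-35,122]]
q=proj(c,G(p,Y)); print(q.round(0).tolist())
for a in q: cv2.circle(im,tuple(int(x) for x in a),3,(0,0,255),1)
cv2.imwrite("pics/w3.png",im)
E
```

```text
[579.47781033 -27.18718234   0.        ]
n 4 total [ 54.1 143.8   1.5] [-0.076 -0.152 -0.159] row [11.4 36.7  0.6] [-0.0189 -0.0381 -0.0398] width 85.0 t 8.0
[[511.0, 149.0], [588.0, 138.0], [594.0, 216.0], [518.0, 226.0]]
```

View pics/w3.png

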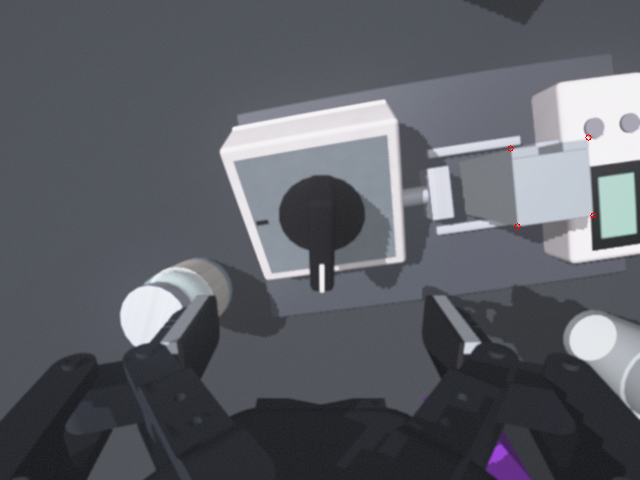

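The picture shows the knob released, with the white line at (321,278) pointing down the slope. The jaw at (440,193) is off the post, and the post's top corners lie within about 2 px of my prediction. I'll move over the post.

send_rows --series '[[[11, 37, 0], [-0.019, -0.038, -0.04], 85], [[11, 37, 0], [-0.019, -0.038, -0.04], 85], [[11, 37, 0], [-0.019, -0.038, -0.04], 85], [[11, 37, 0], [-0.019, -0.038, -0.04], 85], [[0, 0, 0], [0, 0, 0], 85], [[0, 0, 0], [0, 0, 0], 85]]'

```text
clock: 8.7
position: [574.2, -30.2, 193.7]
ee_rot: [0.996, 0.091, -0.008, 0.002]
contact_force: [-0.0, -0.0, 0.2]
gripper_width: 85.1
grasp_force: 0.0
```

```bash
python3 - <<'E'
from h import *
N=G(p,[0,-60,0])[0]
plan(N+[0,0,82],Rdown(p[2]))
E
```

```text
n 3 total [  7.5  -2.3 111.6] [ 0.002  0.016 -0.002] row [ 2.3 -0.7 37.2] [ 0.0007  0.0053 -0.0008] width 85.1 t 8.7
```

send_rows --series '[[[4, -1, 25], [0, 0.008, 0], 85], [[2, -1, 25], [0, 0.008, 0], 85], [[0, 0, 25], [0, 0, 0], 85], [[0, 0, 25], [0, 0, 0], 85], [[0, 0, 12], [0, 0, 0], 85], [[0, 0, 0], [0, 0, 0], 85]]'

```text
clock: 9.3
position: [578.7, -26.3, 82.3]
ee_rot: [0.996, 0.092, 0.0, 0.001]
contact_force: [0.6, -0.2, 0.7]
gripper_width: 85.2
grasp_force: 0.0
```

```bash
python3 - <<'E'
from h import *
N=G(p,[0,-60,0])[0]
plan(N+[0,0,82],Rdown(p[2])); print(tool()[1]["contact_force"])
E
```

```text
n 1 total [0.6 1.  0.3] [ 0.002 -0.     0.001] row [0.6 1.  0.3] [ 0.0024 -0.      0.0006] width 85.2 t 9.3
[ 0.57421843 -0.18821807  0.67919591]
```

send_rows --series '[[[0.5, 0.8, 0], [0, 0, 0], 60], [[0, 0, 0], [0, 0, 0], 45], [[0, 0, 0], [0, 0, 0], 40], [[0, 0, 0], [0, 0, 0], 40], [[0, 0, 0], [0, 0, 0], 40]]'

```text
clock: 9.8
position: [582.4, -26.8, 85.9]
ee_rot: [0.996, 0.092, 0.004, 0.001]
contact_force: [-0.6, 4.2, 5.8]
gripper_width: 49.4
grasp_force: 63.9
```

```bash
python3 - <<'E'
from h import *
s=tool()[1];print(s["contact_force"],s["wrist_torque"],s["joints"].round(2))
E
```

```text
[-0.62427744  4.21666239  5.79984842] [1.3851382  0.3947587  0.00758064] [ 0.23  0.45 -0.29  0.   -0.82  1.52]
```

Held at 49.4 mm, which matches the 50 mm post. Lifting.

send_rows --series '[[[0, 0, -8], [0, 0, 0], 40], [[0, 0, -12], [0, 0, 0], 40], [[0, 0, -20], [0, 0, 0], 40], [[0, 0, -20], [0, 0, 0], 40], [[0, 0, -8], [0, 0, 0], 40], [[0, 0, 0], [0, 0, 0], 40]]'

```text
clock: 10.4
position: [581.2, -27.7, 153.6]
ee_rot: [0.996, 0.092, 0.004, 0.001]
contact_force: [-0.4, 0.6, -4.9]
gripper_width: 49.2
grasp_force: 63.4
```

```bash
python3 - <<'E'
from h import *
s=tool()[1];print(s["contact_force"],s["wrist_torque"],s["joints"].round(2))
N=G(p,[0,-60,0])[0]
plan(N+[0,0,150],Rdown(p[2])); plan(G(p,[0,-50,150])[0],Rdown(p[2]-np.pi/2),12)
c=camera_info("wrist");im=get_image("wrist")[:,:,::-1].copy()
cv2.imwrite("pics/w4.png",im)
E
```

```text
[-0.35196586  0.62545112 -4.94244053] [ 0.00366577 -0.02209364 -0.01539615] [ 0.23  0.37 -0.22  0.   -0.97  1.52]
n 1 total [-1.7 -0.8  3.5] [ 0.003 -0.007 -0.001] row [-1.7 -0.8  3.5] [ 0.0027 -0.0072 -0.0005] width 49.2 t 10.4
n 12 total [ -1.7 -10.8   3.5] [-0.004 -0.008  1.57 ] row [-0.8 -0.6  0.3] [-0.0003 -0.0006  0.1309] width 49.2 t 10.4
```

View pics/w4.png

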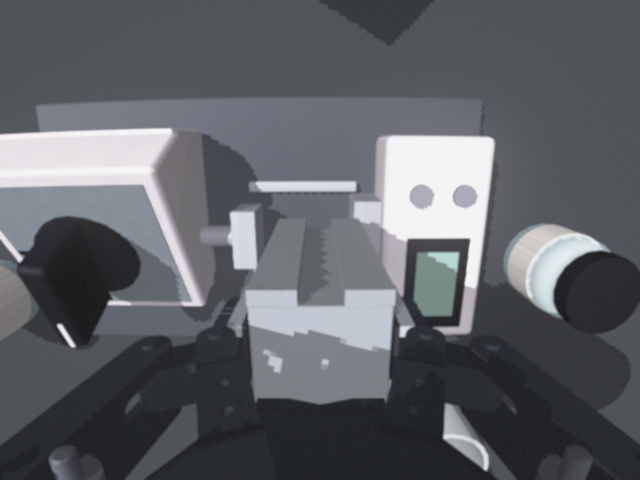

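The picture shows the post upright in the fingers. Its groove faces gauge +x and its top back edge runs at rows 296–300, columns 248–392. I'll use that edge to work out where the post sits along the pads.

```bash
python3 - <<'E'
from h import *
T,s=tool();c=camera_info("wrist")
for x in(19,22,25,28,31):
    q=proj(c,[(T@[x,y,-38,1])[:3] for y in(-25,25)]);print(x,q.round(0).tolist())
for x in(22,25,28): print('bot',proj(c,[(T@[x,y,72,1])[:3] for y in(-25,25)]).round(0).tolist())
E
```

```text
19 [[242.0, 302.0], [393.0, 302.0]]
22 [[241.0, 294.0], [394.0, 294.0]]
25 [[240.0, 285.0], [394.0, 285.0]]
28 [[240.0, 277.0], [395.0, 277.0]]
31 [[239.0, 268.0], [395.0, 268.0]]
bot [[279.0, 218.0], [359.0, 218.0]]
bot [[279.0, 214.0], [359.0, 214.0]]
bot [[279.0, 209.0], [359.0, 209.0]]
```

send_rows --series '[[[0, 0, 0], [0, 0, 0.1], 40], [[0, 0, 0], [0, 0, 0.13], 40], [[0, 0, 0], [0, 0, 0.13], 40], [[0, 0, 0], [0, 0, 0.13], 40], [[0, 0, 0], [0, 0, 0.13], 40], [[0, 0, 0], [0, 0, 0.13], 40]]'

```text
clock: 11.05
position: [579.6, -27.7, 150.5]
ee_rot: [0.959, -0.282, 0.001, 0.001]
contact_force: [0.3, 0.1, -4.5]
gripper_width: 49.4
grasp_force: 63.2
```

send_rows --series '[[[0, 0, 0], [0, 0, 0.13], 40], [[0, 0, 0], [0, 0, 0.13], 40], [[0, 0, 0], [0, 0, 0.13], 40], [[0, 0, 0], [0, 0, 0.13], 40], [[0, 0, 0], [0, 0, 0.13], 40], [[0, 0, 0], [0, 0, 0.13], 40], [[0, 0, 0], [0, 0, 0.04], 40], [[0, 0, 0], [0, 0, 0], 40]]'

```text
clock: 11.85
position: [579.7, -27.7, 150.6]
ee_rot: [0.769, -0.639, 0.001, 0.0]
contact_force: [-0.0, -0.2, -6.2]
gripper_width: 49.3
grasp_force: 63.2
```

```bash
python3 - <<'E'
from h import *
s=tool()[1];print(s["contact_force"],s["wrist_torque"],s["joints"].round(2))
plan(G(p,[0,-53,150])[0],Rdown(p[2]-np.pi/2))
E
```

```text
[-0.02355618 -0.1929108  -6.15957199] [-0.01453166 -0.00872085 -0.03537356] [ 0.23  0.38 -0.22  0.   -0.97 -0.05]
n 1 total [-7.5  0.2  0.6] [-0.001 -0.002  0.   ] row [-7.5  0.2  0.6] [-0.0014 -0.0024  0.0003] width 49.3 t 11.85
```

send_rows --series '[[[-4, 0, 0], [0, 0, 0], 40], [[-3.5, 0, 10], [0, 0, 0], 40], [[0, 0, 15], [0, 0, 0], 40], [[0, 0, 15], [0, 0, 0], 40], [[0, 0, 10], [0, 0, 0], 40], [[0, 0, 7], [0, 0, 0], 40], [[0, 0, 3], [0, 0, 0], 40], [[0, 0, 0], [0, 0, 0], 40]]'

```text
clock: 12.65
position: [579.8, -20.1, 92.0]
ee_rot: [0.769, -0.639, 0.002, -0.001]
contact_force: [0.1, 0.6, -4.6]
gripper_width: 49.7
grasp_force: 63.1
```

```bash
python3 - <<'E'
from h import *
s=tool()[1];print(s["contact_force"],s["wrist_torque"],s["joints"].round(2))
plan(G(p,[0,-53,86])[0],Rdown(p[2]-np.pi/2))
E
```

```text
[ 0.0582461   0.62683054 -4.64817262] [ 0.00783116  0.05855277 -0.01102335] [ 0.25  0.44 -0.29  0.   -0.83 -0.06]
n 1 total [-0.1  1.6  6. ] [-0.005 -0.003  0.001] row [-0.1  1.6  6. ] [-0.0045 -0.0027  0.0008] width 49.7 t 12.65
```

send_rows --series '[[[0, 1, 2], [0, 0, 0], 40], [[0, 0.5, 2], [0, 0, 0], 40], [[0, 0, 1.5], [0, 0, 0], 40], [[0, 0, 0], [0, 0, 0], 40], [[0, 0, 0], [0, 0, 0], 40]]'

```text
clock: 13.15
position: [578.4, -20.4, 86.9]
ee_rot: [0.769, -0.639, 0.003, -0.001]
contact_force: [0.5, -0.6, -4.8]
gripper_width: 49.8
grasp_force: 63.2
```

send_rows --series '[[[0, 0, 1], [0, 0, 0], 40], [[0, 0, 1], [0, 0, 0], 40], [[0, 0, 0], [0, 0, 0], 40], [[0, 0, 0], [0, 0, 0], 40]]'

```text
clock: 13.55
position: [578.7, -20.4, 86.1]
ee_rot: [0.769, -0.639, 0.003, -0.001]
contact_force: [-2.7, 1.5, 5.5]
gripper_width: 49.2
grasp_force: 64.3
```

The post has touched the floor: the force went from -4.8 N to +5.5 N. Releasing and rising.

send_rows --series '[[[0, 0, 0], [0, 0, 0], 52], [[0, 0, 0], [0, 0, 0], 56], [[0, 0, 0], [0, 0, 0], 65], [[0, 0, 0], [0, 0, 0], 75], [[0, 0, 0], [0, 0, 0], 75]]'

```text
clock: 14.05
position: [578.4, -20.5, 84.7]
ee_rot: [0.769, -0.639, 0.003, -0.001]
contact_force: [-0.6, 0.1, -0.0]
gripper_width: 75.3
grasp_force: 0.0
```

send_rows --series '[[[0, 0, -20], [0, 0, 0], 75], [[0, 0, -40], [0, 0, 0], 75], [[0, 0, -45], [0, 0, 0], 75], [[0, 0, -40], [0, 0, 0], 75], [[0, 0, 0], [0, 0, 0], 60]]'

```text
clock: 14.55
position: [581.1, -20.0, 236.9]
ee_rot: [0.77, -0.639, 0.008, -0.006]
contact_force: [0.0, -0.5, -0.2]
gripper_width: 62.2
grasp_force: 0.0
```

```bash
python3 - <<'E'
from h import *
s=tool()[1];print(s["joints"].round(2))
kn(1.4,90)
im=get_image("wrist")[:,:,::-1].copy(); c=camera_info("wrist")
q=proj(c,G(p,[[x,-50+y,122] for x,y in((25,25),(25,-25),(-25,-25),(-25,25))])); print(q.round(0).tolist())
for a in q: cv2.circle(im,tuple(int(x) for x in a),3,(0,0,255),1)
t=get_image("top")[:,:,::-1][150:310,205:430]
t=cv2.resize(t,(640,455),interpolation=cv2.INTER_CUBIC)
m=np.hstack([cv2.resize(im,(400,300)),cv2.resize(t,(400,300))])
cv2.imwrite("pics/w5.png",m)
E
```

```text
[ 0.25  0.3  -0.11  0.01 -1.15 -0.06]
n 10 total [-143.1   34.2   55.8] [ 0.147  0.036 -1.409] row [-14.9  -5.9   5.3] [ 0.0147  0.0036 -0.1409] width 62.2 t 14.55
[[292.0, 270.0], [291.0, 207.0], [358.0, 207.0], [356.0, 270.0]]
```

View pics/w5.png

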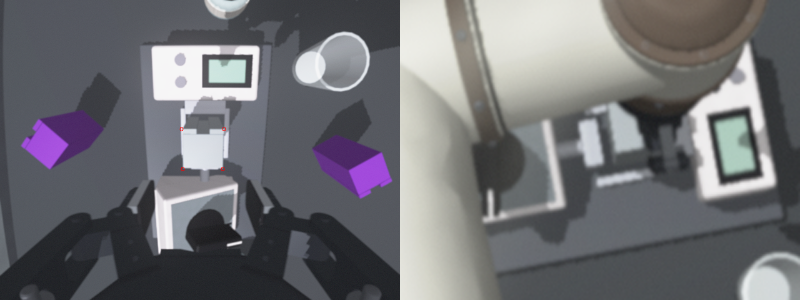

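The wrist view (left) shows the post square between the rails, its notch at (205,120) facing the anvil and head, matching my marks. The knob is still released. I'll go back to the knob.

send_rows --series '[[[-15, -6, 5], [0.015, 0.004, -0.141], 60], [[-15, -6, 5], [0.015, 0.004, -0.141], 60], [[-15, -6, 5], [0.015, 0.004, -0.141], 60], [[-15, -6, 5], [0.015, 0.004, -0.141], 60], [[-15, -6, 5], [0.015, 0.004, -0.141], 60]]'

```text
clock: 15.15
position: [570.7, 59.2, 202.0]
ee_rot: [0.943, -0.331, 0.032, -0.021]
contact_force: [0.3, -0.3, 0.4]
gripper_width: 60.0
grasp_force: 0.0
```

send_rows --series '[[[-15, -6, 5], [0.015, 0.004, -0.141], 60], [[-15, -6, 5], [0.015, 0.004, -0.141], 60], [[-15, -6, 5], [0.015, 0.004, -0.141], 60], [[-15, -6, 5], [0.015, 0.004, -0.141], 60], [[-15, -6, 5], [0.015, 0.004, -0.141], 60], [[0, 0, 0], [0, 0, 0], 60]]'

```text
clock: 15.75
position: [515.0, 115.1, 173.4]
ee_rot: [0.997, 0.014, 0.058, -0.039]
contact_force: [0.1, 0.2, -0.1]
gripper_width: 59.9
grasp_force: 0.0
```

```bash
python3 - <<'E'
from h import *
s=tool()[1];print(s["joints"].round(2))
kn(1.4,60);kn(1.4,0)
E
```

```text
[ 0.52  0.21 -0.4  -0.02 -0.82  1.09]
n 1 total [ 8.4  0.5 24.3] [ 0.003  0.015 -0.   ] row [ 8.4  0.5 24.3] [ 0.0027  0.0153 -0.    ] width 59.9 t 15.75
n 2 total [ 9.3  0.3 84.3] [ 0.003  0.015 -0.   ] row [ 4.5  0.2 42.2] [ 0.0014  0.0077 -0.    ] width 59.9 t 15.75
```

send_rows --series '[[[5, 0, 15], [0, 0.008, 0], 60], [[4, -1, 15], [0, 0.007, 0], 60], [[0, 0, 15], [0, 0, 0], 60], [[0, 0, 15], [0, 0, 0], 60], [[0, 0, 15], [0, 0, 0], 60], [[0, 0, 8], [0, 0, 0], 60], [[0, 0, 0], [0, 0, 0], 60], [[0, 0, 0], [0, 0, 0], 60]]'

```text
clock: 16.55
position: [538.0, 123.4, 95.2]
ee_rot: [0.997, 0.013, 0.068, -0.04]
contact_force: [0.2, -0.1, 0.5]
gripper_width: 60.4
grasp_force: 0.0
```

send_rows --series '[[[0, 0, 0], [0, 0, 0], 30], [[0, 0, 0], [0, 0, 0], 22], [[0, 0, 0], [0, 0, 0], 10], [[0, 0, 0], [0, 0, 0], 10], [[0, 0, 0], [0, 0, 0], 10]]'

```text
clock: 17.05
position: [537.9, 123.6, 96.0]
ee_rot: [0.997, 0.013, 0.069, -0.041]
contact_force: [-1.3, -0.1, 5.2]
gripper_width: 16.9
grasp_force: 58.7
```

```bash
python3 - <<'E'
from h import *
s=tool()[1];print(s["contact_force"],s["wrist_torque"].round(2))
kn(1.4,0);kn(0,0)
E
```

```text
[-1.32647971 -0.0617453   5.21735788] [-0.23  0.58  0.06]
n 1 total [-4.8  2.1  4.2] [ 0.001 -0.006 -0.001] row [-4.8  2.1  4.2] [ 0.0008 -0.0064 -0.0008] width 16.9 t 17.05
n 10 total [ 0.3 -4.3  2.4] [ 0.476 -0.006  1.316] row [-0.2 -0.3  0.3] [ 0.0476 -0.0006  0.1316] width 16.9 t 17.05
```

send_rows --series '[[[0, -0.25, 0], [0.043, 0, 0.119], 10], [[0, -0.25, 0], [0.043, 0, 0.119], 10], [[0, -0.25, 0], [0.043, 0, 0.119], 10], [[0, -0.25, 0], [0.043, 0, 0.119], 10], [[0, -0.25, 0], [0.043, 0, 0.119], 10], [[0, -0.25, 0], [0.043, 0, 0.119], 10], [[0, 0, 0], [0, 0, 0], 10]]'

```text
clock: 17.75
position: [538.3, 124.6, 96.3]
ee_rot: [0.925, -0.328, 0.048, -0.188]
contact_force: [-2.4, 1.5, 5.1]
gripper_width: 17.4
grasp_force: 59.3
```

send_rows --series '[[[0, -0.25, 0], [0.043, 0, 0.119], 10], [[0, -0.25, 0], [0.043, 0, 0.119], 10], [[0, -0.25, 0], [0.043, 0, 0.119], 10], [[0, -0.25, 0], [0.043, 0, 0.119], 10], [[0, -0.25, 0], [0.043, 0, 0.119], 10], [[0, 0, 0], [0, 0, 0], 10], [[0, 0, 0], [0, 0, 0], 10]]'

```text
clock: 18.45
position: [539.0, 125.2, 96.7]
ee_rot: [0.765, -0.575, 0.026, -0.289]
contact_force: [-4.1, -3.3, 8.4]
gripper_width: 17.2
grasp_force: 60.4
```

```bash
python3 - <<'E'
from h import *
s=tool()[1];print(s["contact_force"],s["wrist_torque"].round(2))
kn(0,0)
E
```

```text
[-4.08742769 -3.32473163  8.416241  ] [-0.64  0.99  0.07]
n 1 total [-2.   1.3  3.2] [ 0.001 -0.005  0.011] row [-2.   1.3  3.2] [ 0.0008 -0.0053  0.0107] width 17.2 t 18.45
```

send_rows --series '[[[0, 0, 0], [0.014, 0, 0.04], 10], [[0, 0, 0], [0, 0, 0], 10], [[0, 0, 0], [0, 0, 0], 10], [[0, 0, 0], [0, 0, 0], 40], [[0, 0, 0], [0, 0, 0], 60], [[0, 0, 0], [0, 0, 0], 60]]'

```text
clock: 19.05
position: [538.8, 125.7, 95.6]
ee_rot: [0.75, -0.591, 0.023, -0.295]
contact_force: [0.2, -0.4, 0.6]
gripper_width: 59.5
grasp_force: 0.0
```

send_rows --series '[[[0, 0, -15], [0, 0, 0], 60], [[0, 0, -25], [0, 0, 0], 60], [[0, 0, -30], [0, 0, 0], 60], [[0, 0, -30], [0, 0, 0], 60], [[0, 0, -20], [0, 0, 0], 60], [[0, 0, 0], [0, 0, 0], 60], [[0, 0, 0], [0, 0, 0], 60]]'

```text
clock: 19.75
position: [492.8, 75.8, 194.9]
ee_rot: [0.75, -0.591, 0.023, -0.295]
contact_force: [-0.5, -0.3, 0.0]
gripper_width: 59.9
grasp_force: 0.0
```

```bash
python3 - <<'E'
from h import *
im=get_image("wrist")[:,:,::-1].copy(); c=camera_info("wrist")
q=proj(c,G(p,[[x,-60+y,122] for x,y in((25,25),(25,-25),(-25,-25),(-25,25))]));print(q.round(0).tolist())
for a in q: cv2.circle(im,tuple(int(x) for x in a),3,(0,0,255),1)
s=get_image("scene")[:,:,::-1][150:330,180:420]
cv2.imwrite("pics/f.png",np.hstack([cv2.resize(im,(400,400)),cv2.resize(s,(400,400))]))
E
```

```text
[[232.0, 46.0], [216.0, -63.0], [304.0, -76.0], [310.0, 48.0]]
```

View pics/f.png

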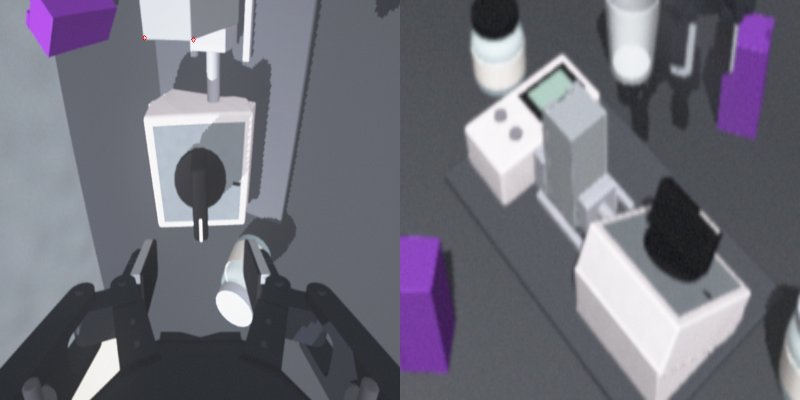

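The picture shows the bar level with its white line towards gauge +y, so the knob is home. The jaw is against the post, whose near edge at row 38 lies on the "flush" marks at (145,38) and (193,40). The jars and beaker are where they stood, and the gripper is clear.

```bash
python3 -c "
from bench import job_done
print(job_done())"
```

```text
the job is handed in; nothing more can be done
None
```

The job is handed in, with no verdict returned: by the last pictures the post is turned with its groove to the anvil and clamped flush, the knob is home, and the gripper has let go and is clear (about 20 s of the 61 s used).

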